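Weigh a paint tin on a two-pan balance

TASK

Weigh the tin of paint that stands on the left pan of the balance: move weights from the slanted wooden rack onto the right pan, standing upright and wholly inside its rim, until the beam comes to rest level, with the red needle in the green band. Leave the weights you do not need in the rack, keep the tin standing on its pan, and do not disturb the other things on the bench.

Things in the scene. Friction and masses are not known exactly. Their poses are not given: they have to be found in the camera images.
- beam (a joint): Beam tilt, rad: 0 level, negative = the tin's (left) pan low, positive = right pan low; stops at -0.25 and +0.25. Sprung towards level and damped (settles in about 1.5 s): between the stops it tilts 0.0083 rad per 10 g of difference. Its red needle points up and is in the green band of the white dial within 0.055 rad of level (about 65 g).
- weight_pan_floor (a point): Centre of the floor of the right pan, to be loaded, empty at first: round aluminium dish, floor 138 mm across, rim 8 mm high. y axis along the beam towards the tin, z up. A linkage keeps the pans level as they ride up to 42 mm up or down, so where a weight stands in the pan does not matter; the pan yields when pressed. The dial (116 mm wide, top 206 mm up) stands 170 mm along +y.
- tin_pan_floor (a point): Centre of the inner floor of the left pan, which holds the tin; same shape as the right pan.
- tin_mid (a point): Red paint tin, 78 mm across, 78 mm tall, to be weighed; this point is its centre. Its mass is not known beforehand: between 370 and 730 g. It stands on the left pan from the start.
- rack: Fixed slanted wooden weight rack, 110 x 248 x 65 mm; origin under its centre. Pockets at y = -80, 0, +80 mm, floor centre at x = 0, 41 mm up. A weight's axis there lies in the rack's x-z plane, leaning 27 degrees (0.471 rad) from upright towards -x (knobs lean towards the balance side). Pockets are 48 mm wide, 22 mm deep, with a front rest 28 mm high (along the weight).
- w400_mid (a point): 400 g bright steel weight: cylinder 44 mm across, 64 mm tall, four black rings on its side; above it a 14 mm stem and a round grip knob 28 mm across, 24 mm tall; 102 mm tall in all. This point is its centre, half-way up; z axis along the weight towards the knob. It starts in any one of the rack's three pockets, leaning 27 degrees.
- w200_mid (a point): 200 g yellow brass weight: cylinder 44 mm across, 44 mm tall, two black rings on its side; above it a 14 mm stem and a round grip knob 28 mm across, 24 mm tall; 82 mm tall in all. This point is its centre, half-way up; z axis along the weight towards the knob. It starts in any one of the rack's three pockets, leaning 27 degrees.
- w100_mid (a point): 100 g copper weight: cylinder 44 mm across, 28 mm tall, one black ring on its side; above it a 14 mm stem and a round grip knob 28 mm across, 24 mm tall; 66 mm tall in all. This point is its centre, half-way up; z axis along the weight towards the knob. It starts in any one of the rack's three pockets, leaning 27 degrees.
- sanding_block: Bystander: cream sanding block, 65 x 100 x 26 mm, lying between robot and balance; origin under its centre. Not to be moved.
- tape_roll: Bystander: roll of grey tape, 103 mm across, 48 mm high, lying flat; origin under its centre. Not to be moved.
- offcut: Bystander: brown wood offcut, 45 x 120 x 22 mm; origin under its centre. Not to be moved.
- teal_jar: Bystander: teal and white paint jar, 58 mm across, 69 mm tall; origin under its centre. Not to be moved.
- red_jar: Bystander: red paint jar with black lid, 53 mm across, 61 mm tall; origin under its centre. Not to be moved.
Things that resemble listed ones, but are neither listed nor needed, are in the scene too. What is shaped like the part that bears tin_mid but pink is not meant.

How it is judged:
By the outcome, as a careful person would: the job done as asked, in the order asked, and still so for the second after the job is handed in, with the robot touching nothing.
It also fails if it takes over 72 s, if anything falls off the work surface, if the arm or the gripper's body presses on something with over 40 N, if the wrist force passes 120 N, or if a joint passes its speed limit or range.

ROBOT

A 6-joint arm with a two-finger parallel gripper is mounted at the origin on a cart in front of the work surface, level with it; the furniture and walls round the work are solid. World frame = base frame: x ahead of the robot, y to its left, z up, the work surface at z = 0. Lengths are in mm, angles in degrees, forces in N, time in s.
With the tool pointing down it reaches from about 300 to 850 mm from the base axis. Payload 4.2 kg.
Tool frame: the origin (TCP) lies at the very end of the fingers, on their centre line; the grasp point (between the pads) lies 19 mm behind it; x points along the fingers, y is the direction in which the jaws open and shut, and the axes are right-handed (so a half turn about x gives the same grasp; the last joint's range is limited). The gripper opens to 91 mm and grips with 3 to 60 N. Pads are 32 mm wide; open, the fingers measure 118 mm over their backs; the gripper's body (76 mm by 178 mm) begins 60 mm behind the grasp point.
Start: joints at [-72.422, 18.312, 89.639, -0, 72.044, -1.146], TCP at [184.587, -544.583, 213.976] pointing down, gripper open.
Joint ranges: [-177.97, 177.97], [-48.28, 115.42], [12.27, 149.76], [-77.06, 257.06], [2.81, 150.46], [-146.56, 146.56]. Speed limits (degrees/s): [147.25, 147.25, 180, 180, 180, 180].

INTERFACE

Orientations are given as [roll, pitch, yaw] about the fixed x, y, z axes, in that order (R = Rz(yaw) Ry(pitch) Rx(roll)).
In Python, from workcell import sensors, grab_frame, job_done, finder gives the robot as it stands.
- The arm moves only by the tool play_rows, never from a script. Its argument "motion" is a list of rows, each a list of 5 numbers: the shift along the world's x, y, z in m, then the turn about the world's z in rad, then the opening, from 0 (shut) to 1 (fully open). In form: [[tx, ty, tz, roll, fingers], ...]. A call has exactly 8 rows; each row is the pose to reach, as a shift and turn from the pose commanded when the call began; what a row does not reach only later rows make up. A row lasts 1/12 s, in which the tool goes at most 41.7 mm and 7.16 degrees, less where a joint would pass 70% of its speed; a pose out of reach is approached as far as the arm can. A call with a gripper value outside its range is refused whole. The fingers move at their own pace and stop on an object; "squeeze" is the grip in N (left out, the last holds). Time passes only in rows, so rows that repeat a pose let the fingers close, or fill a call up. It gives the time, the measured TCP pose, the force and the opening at its end, in the units of the state.
- sensors.state(): the state, without advancing time (a new reading comes with each control period).
- grab_frame(name): name is "scene" or "top"; returns a dict with "img" (420x560x3 uint8, blue, green, red), "fx", "fy", "cx", "cy" (pixels), "k1" (the pictures are not rectified: a ray, as slopes to the right and down, at radius r is drawn at 1 + k1 r^2 times it, then the intrinsics apply), "rvec" (rotation vector, rad) and "tvec" (3), from world to camera coordinates, as OpenCV has them. Camera axes: x right, y down, z forward; pixel columns grow to the right and rows downward; lengths in mm; the calibration is good to about 2 mm. A picture is of the moment at which its call begins. There is no depth.
- job_done(): hands the job in, once; it reports no verdict.
Trained networks look in a picture, given as the dict that the camera call returned (one of the last four; its "shot" number tells which), for a name from the list of things; names that differ only in an ending like _2 or _b are one class to them, and where a whole thing is asked for, a point or a joint stands for the part that bears it (a point fixed in the world has none). Each returns a list of dicts, best first, with "conf" (0 to 1); they miss things now and then, are a little off and sometimes report something else, mostly with a low value. They report only what shows in the picture. A call takes as long as a camera call. They do not tell look-alikes from the thing itself.
- finder.spot_in(picture, label): "point" ([column, row] in pixels, amid what is visible of it).
- finder.spot_point(picture, label): "point" ([column, row] in pixels: a listed point, or the origin of a listed thing).
The state is a dict: "time_s": time; "qpos": joint angles; "qvel": joint speeds; "effort": joint torques, N m; "ee_pos": TCP position; "ee_rot": TCP orientation; "force": force on the tool from outside, world axes, zero at the start; "torque": the same for the moment, N m; "gripper_width": finger opening in mm.
Only numpy, scipy, OpenCV 4.12 (cv2) and the standard library are available. Lean on these libraries where they do the work, as an engineer would, in place of code of your own. Each camera call takes 0.05 s, during which the arm holds its last target.

## Working session

There is one attempt and no reset: what is moved stays moved. The work goes in short steps, Python scripts to look and compute and a tool call to move; the robot and the scene stay as the last step left them, time stands still between calls to the robot, and variables do not carry over. Pictures are saved under pics/ and viewed, and the job is handed in when it is done.

Besides the shell and the picture viewer there is one more tool, called after "Call:" as name(argument=value, ...), one argument or row to a line, values as JSON. play_rows: Moves the arm, as the interface text tells. Its arguments: {"type":"object","properties":{"motion":{"type":"array","items":{"type":"array","items":{"type":"number"}}},"squeeze":{"type":"number"}},"required":["motion"]}

```bash
mkdir -p pics; ls; python3 - <<'E'
from workcell import sensors, grab_frame
import cv2
print(sensors.state())
for n in("scene","top"):
    f=grab_frame(n); cv2.imwrite(f"pics/{n}0.png",f["img"]); print({k:v for k,v in f.items() if k!="img"})
E
```

```text
pics
{'time_s': 0.0, 'qpos': array([-7.24207691e+01,  1.83502529e+01,  8.97078226e+01, -1.25772750e-04,
        7.20430864e+01, -1.14748088e+00]), 'qvel': array([ 0.03710651, -0.03174539, -0.10208502, -0.03357174,  0.0438275 ,
       -0.02229869]), 'effort': array([-7.87259942e-04, -4.12466168e+01, -2.31975996e+01,  7.28312368e-02,
        4.55176283e-02, -1.51940289e-04]), 'ee_pos': array([ 184.43572453, -544.07307155,  213.1245993 ]), 'ee_rot': array([-91.07975488,  89.89883807, 107.64699584]), 'force': array([-0.24674634,  0.64980057, -0.73289338]), 'torque': array([-0.03433453, -0.00311057,  0.0329363 ]), 'gripper_width': 91.15657760138932}
{'fx': 413.382405763597, 'fy': 413.382405763597, 'cx': 277.2306780140634, 'cy': 211.39252602963873, 'k1': -0.12863228351269504, 'rvec': array([ 2.32786937, -0.73320444,  0.2781752 ]), 'tvec': array([-352.07914522,  435.46482642, 1069.31628826]), 'shot': 1}
{'fx': 480.0441729623846, 'fy': 480.0441729623846, 'cx': 281.518765776387, 'cy': 220.1408056847742, 'k1': -0.10044978864406721, 'rvec': array([ 2.16303653, -2.14948041,  0.14715402]), 'tvec': array([ 185.28180294,  588.67954979, 1591.22149693]), 'shot': 2}
```

View pics/scene0.png

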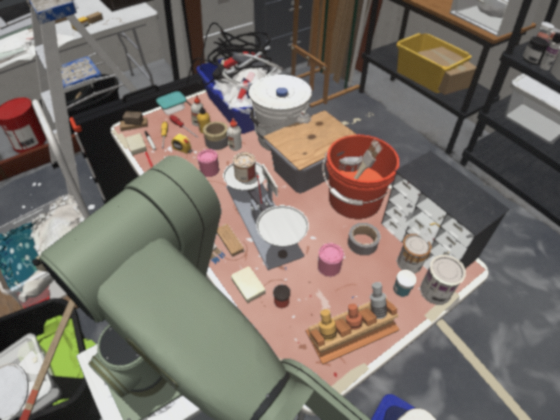

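View pics/top0.png

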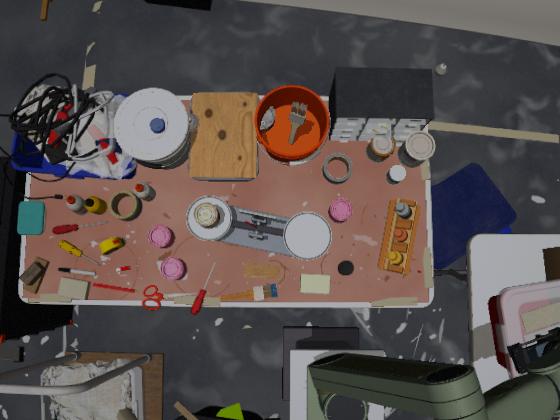

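The scene picture shows the rack at (352,330) with yellow, copper and steel weights in it. The right pan is at (283,226) and the tin at (244,166). In the top picture the rack is at (400,236), the right pan at (307,235) and the tin at (207,213). Pink jars are look-alikes.

```bash
cat > h.py <<'E'
import numpy as np, cv2
from workcell import sensors, grab_frame, job_done, finder
def K(f): return np.array([[f["fx"],0,f["cx"]],[0,f["fy"],f["cy"]],[0,0,1]])
def D(f): return np.array([f["k1"],0,0,0,0.])
def ray(f,p):
    u=cv2.undistortPoints(np.array([[p]],float),K(f),D(f))[0,0]
    R=cv2.Rodrigues(f["rvec"])[0]; c=-R.T@f["tvec"]; d=R.T@np.array([u[0],u[1],1]); return c,d/np.linalg.norm(d)
def atz(f,p,z):
    c,d=ray(f,p); return c+d*(z-c[2])/d[2]
def tri(f1,p1,f2,p2):
    c1,d1=ray(f1,p1);c2,d2=ray(f2,p2)
    s=np.linalg.lstsq(np.c_[d1,-d2],c2-c1,rcond=None)[0]
    a=c1+d1*s[0];b=c2+d2*s[1]; return (a+b)/2,np.linalg.norm(a-b)
def proj(f,P): return cv2.projectPoints(np.array(P,float).reshape(-1,1,3),f["rvec"],f["tvec"],K(f),D(f))[0][:,0]
E
python3 - <<'E'
from h import *
np.set_printoptions(precision=1,suppress=True)
s=grab_frame("scene");t=grab_frame("top")
for n in ["weight_pan_floor","tin_pan_floor","tin_mid","rack","w400_mid","w200_mid","w100_mid","sanding_block","tape_roll","offcut","teal_jar","red_jar"]:
    a=finder.spot_point(s,n);b=finder.spot_point(t,n)
    print(n,[(np.round(x["point"]),round(x["conf"],2)) for x in a[:3]],[(np.round(x["point"]),round(x["conf"],2)) for x in b[:3]])
    if a and b: print("   ",tri(s,a[0]["point"],t,b[0]["point"]))
cv2.imwrite("pics/s1.png",cv2.resize(s["img"][190:370,200:440],None,fx=3.3,fy=3.3,interpolation=2))
cv2.imwrite("pics/t1.png",cv2.resize(t["img"][180:310,280:440],None,fx=4.5,fy=4.5,interpolation=2))
E
```

```text
weight_pan_floor [(array([281., 226.]), 0.82)] [(array([305., 235.]), 0.66)]
    (array([527. , 116.4, 140.3]), np.float64(1.449549459074575))
tin_pan_floor [(array([244., 177.]), 0.64)] [(array([208., 218.]), 0.94)]
    (array([589.5, 437.7,  54.7]), np.float64(0.6440724958771935))
tin_mid [(array([328., 260.]), 0.95), (array([242., 167.]), 0.82), (array([206., 162.]), 0.57)] [(array([163., 233.]), 0.84), (array([342., 210.]), 0.63), (array([173., 270.]), 0.61)]
    (array([ 707.6,  436.8, -345.5]), np.float64(554.5730568721848))
rack [(array([350., 330.]), 0.86)] [(array([400., 238.]), 0.57)]
    (array([ 528.2, -218.6,   16. ]), np.float64(5.7806496563144885))
w400_mid [(array([378., 300.]), 0.91)] [(array([402., 208.]), 0.79), (array([398., 239.]), 0.44)]
    (array([ 624.8, -213.8,   79. ]), np.float64(3.8531464090302077))
w200_mid [(array([328., 324.]), 0.95), (array([243., 168.]), 0.53)] [(array([396., 259.]), 0.48)]
    (array([ 457.8, -187.9,   84.8]), np.float64(6.374149914220993))
w100_mid [(array([354., 315.]), 0.6)] [(array([398., 236.]), 0.44)]
    (array([ 536.9, -202.7,   71.4]), np.float64(11.625414414313338))
sanding_block [(array([249., 287.]), 0.84)] [(array([313., 283.]), 0.92)]
    (array([377. ,  79. , -11.9]), np.float64(1.144346631752879))
tape_roll [(array([363., 242.]), 0.75)] [(array([336., 168.]), 0.7)]
    (array([777.5,  -2.1,   1.4]), np.float64(5.262592084133422))
offcut [(array([231., 240.]), 0.62)] [(array([206., 217.]), 0.73), (array([264., 272.]), 0.61), (array([313., 284.]), 0.59)]
    (array([ 604.8,  528.8, -404.8]), np.float64(107.18274137868069))
teal_jar [(array([400., 291.]), 0.61)] [(array([395., 179.]), 0.81), (array([336., 169.]), 0.64)]
    (array([ 740.1, -207.9,    6.6]), np.float64(3.969219109797623))
red_jar [(array([280., 304.]), 0.89)] [(array([340., 270.]), 0.73)]
    (array([422.9, -19.1, -20.2]), np.float64(6.232421072198309))
```

View pics/s1.png

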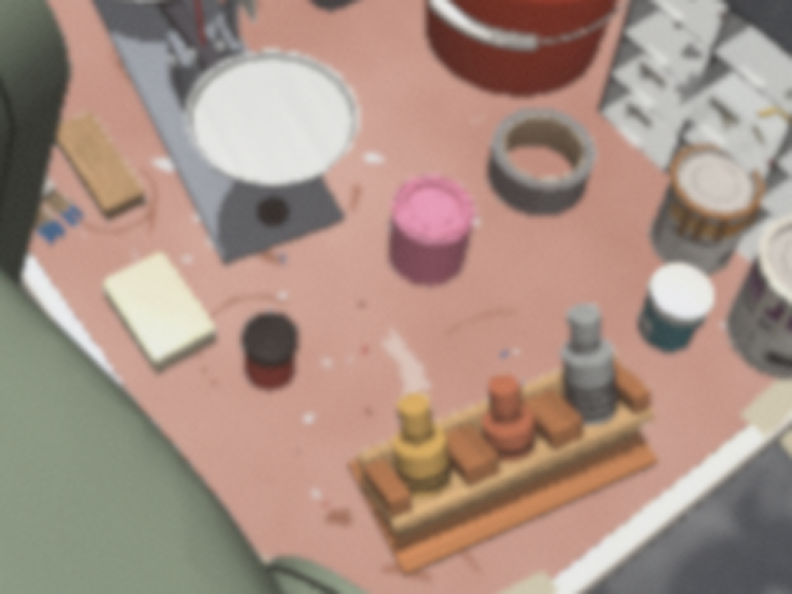

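View pics/t1.png

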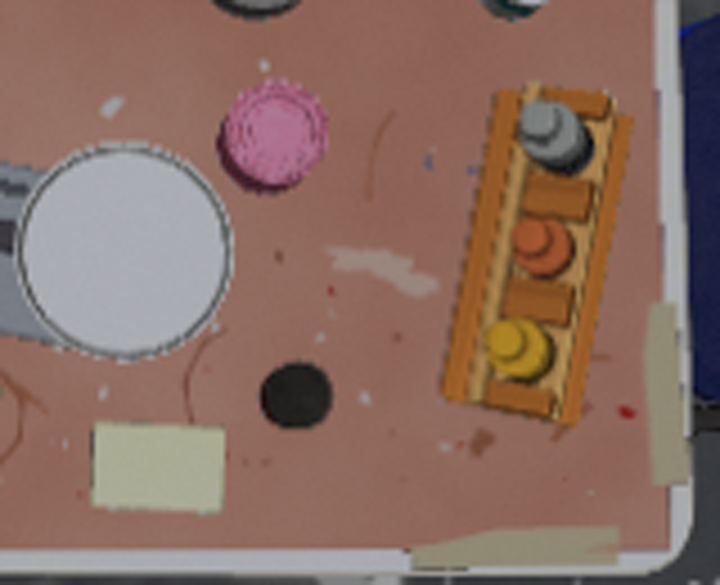

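```bash
cat > fit.py <<'E'
from h import *
from scipy.optimize import least_squares
from scipy.spatial.transform import Rotation as Rn
np.set_printoptions(precision=1,suppress=True)
s=grab_frame("scene");t=grab_frame("top")
th=.471
H={'400':90,'200':70,'100':54}; Y={'400':80,'100':0,'200':-80}
def pt(p,y,h):
    a=p[2]; l=np.array([-np.sin(th)*h,y,41+np.cos(th)*h]); return np.array([p[0],p[1],0])+Rn.from_euler('z',a).apply(l)
obs={'400':((377,289.4),(400,206.7)),'100':((352.4,310.6),(397.8,232.9)),'200':((325.2,315.8),(392.2,255.6))}
for k,(a,b) in obs.items(): print(k,tri(s,a,t,b))
def res(p):
    r=[]
    for k,(a,b) in obs.items():
        P=pt(p,Y[k],H[k]); r+=list(proj(s,P)[0]-a)+list(proj(t,P)[0]-b)
    return np.array(r)
o=least_squares(res,[530,-215,-1.6]); p=o.x; print(p[:2],np.degrees(p[2]),o.fun.reshape(3,4))
for k in H: print(k,'knob',pt(p,Y[k],H[k]))
np.save('rack.npy',p)
# overlay
def circ(C,ax,r):
    R=Rn.align_vectors([ax],[[0,0,1]])[0]; a=np.linspace(0,2*np.pi,40); return C+R.apply(np.c_[r*np.cos(a),r*np.sin(a),0*a])
ax=Rn.from_euler('z',p[2]).apply([-np.sin(th),0,np.cos(th)])
for f,n,(x0,y0,w,h) in((s,'so',(290,270,120,90)),(t,'to',(370,190,60,90))):
    k=6;im=cv2.resize(f["img"][y0:y0+h,x0:x0+w],None,fx=k,fy=k,interpolation=2)
    def dr(P,c):
        q=(proj(f,P)-[x0,y0]+.5)*k; cv2.polylines(im,[np.int32(q)],False,c,1)
    for m in H:
        for hh,r in((H[m]+12,14),(H[m]-12,14),(H[m]-26,22)): dr(circ(pt(p,Y[m],hh),ax,r),(255,0,0))
    R=Rn.from_euler('z',p[2])
    dr(np.array([p[0],p[1],0])+R.apply([[55,124,0],[-55,124,0],[-55,-124,0],[55,-124,0],[55,124,0]]),(0,255,0))
    cv2.imwrite(f"pics/{n}.png",im)
E
python3 fit.py
```

```text
400 (array([ 623.9, -197.4,  115.4]), np.float64(0.851790749863252))
100 (array([ 541.3, -196.1,   82.9]), np.float64(0.5714830733806112))
200 (array([ 464.7, -171.3,  100.4]), np.float64(1.3395634532138887))
[ 534.6 -220.1] -102.67413863458012 [[ 0.1 -0.6  0.5  0.5]
 [ 0.1 -0.8  0.5  0.3]
 [ 0.1 -0.2  0.2  0.5]]
400 knob [ 621.6 -197.9  121.2]
200 knob [ 463.5 -171.6  103.4]
100 knob [ 540.  -196.2   89.1]
```

View pics/so.png

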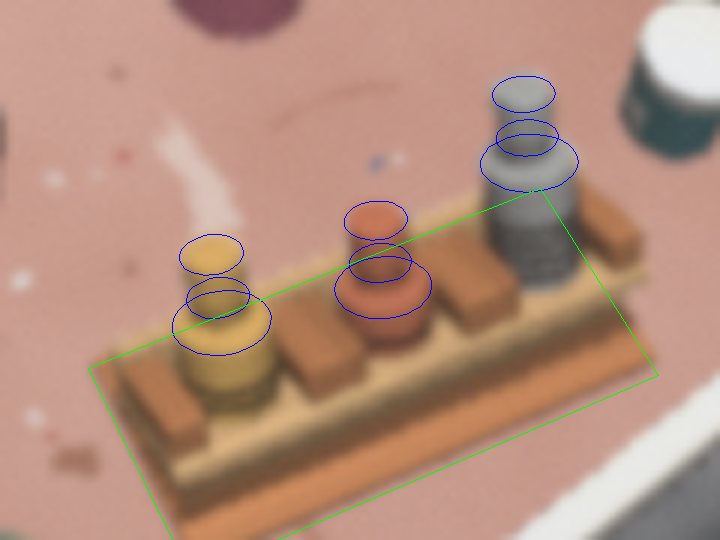

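View pics/to.png

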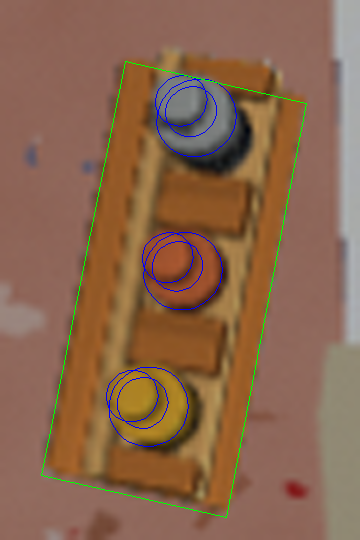

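Overlays match: knobs in top picture px: steel 400 at (400,207), copper 100 at (398,233), brass 200 at (392,256). Candidates were told apart by colour and height. Pan next.

```bash
cat > pan.py <<'E'
from h import *
from scipy.spatial.transform import Rotation as Rn
np.set_printoptions(precision=1,suppress=True)
s=grab_frame("scene");t=grab_frame("top")
C,e=tri(s,(282.7,225.5),t,(307.8,235.6)); print(C,e)
a=finder.spot_point(s,"tin_pan_floor")[0]["point"];b=finder.spot_point(t,"tin_pan_floor")[0]["point"]
print("tinpan",tri(s,a,t,b))
a=np.linspace(0,2*np.pi,60)
for f,n,(x0,y0,w,h) in((s,'sp',(200,130,120,150)),(t,'tp',(170,180,170,90))):
    k=4.5;im=cv2.resize(f["img"][y0:y0+h,x0:x0+w],None,fx=k,fy=k,interpolation=2)
    for r,dz in((71,0),(69,-8)):
        P=C+np.c_[r*np.cos(a),r*np.sin(a),0*a+dz]
        cv2.polylines(im,[np.int32((proj(f,P)-[x0,y0]+.5)*k)],True,(255,0,0),1)
    cv2.imwrite(f"pics/{n}.png",im)
st=sensors.state(); print(Rn.from_euler('xyz',st["ee_rot"],degrees=True).as_matrix())
p=np.load('rack.npy'); print("jaw wanted (rack y)",Rn.from_euler('z',p[2]).apply([0,1,0]))
E
python3 pan.py
```

```text
[523.7 106.9 156.2] 0.21362476768156358
tinpan (array([606.6, 447. ,  29.2]), np.float64(1.2129892961611815))
[[ 0.   0.3 -0.9]
 [-0.  -0.9 -0.3]
 [-1.   0.  -0. ]]
jaw wanted (rack y) [ 1.  -0.2  0. ]
```

View pics/sp.png

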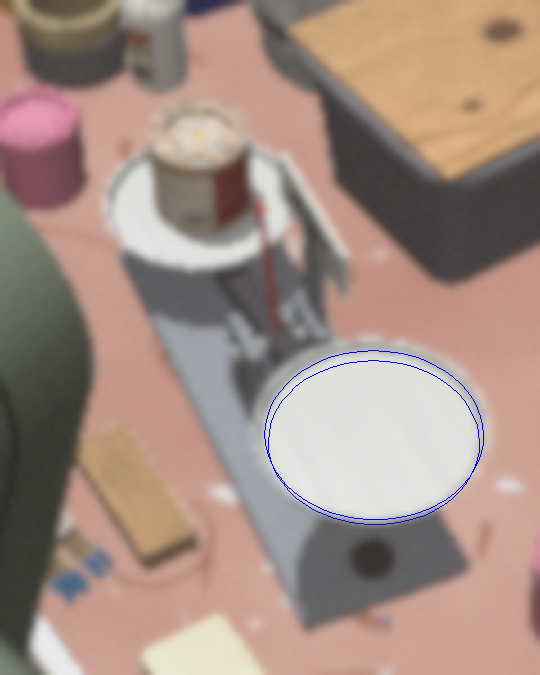

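View pics/tp.png

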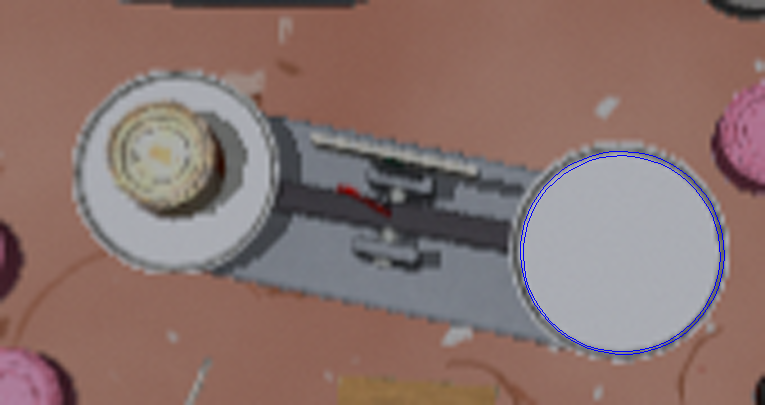

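```bash
python3 - <<'E'
from h import *
np.set_printoptions(precision=1,suppress=True)
s=grab_frame("scene");t=grab_frame("top")
C,e=tri(s,(282.8,224.7),t,(307.05,235.3)); print(C,e)
# tin pan rim
T,e=tri(s,(200+205/4.5-.5,130+205/4.5-.5),t,(170+177/4.5-.5,180+172/4.5-.5)); print(T,e)
# rim radius from top
print(atz(t,(170+512/4.5-.5,235.3),C[2]),atz(t,(170+726/4.5-.5,235.3),C[2]))
print(sensors.state()["time_s"])
E
```

```text
[525.  109.  156.7] 1.1738743817112849
[590.6 431.4  68.6] 1.3115475159015992
[524.  183.8 156.7] [525.   34.6 156.7]
1.8
```

Call:
play_rows(
  motion=[
    [0.02,0.015,0.03,0.06,0.6],
    [0.05,0.035,0.046,0.12,0.6],
    [0.08,0.06,0.046,0.2,0.6],
    [0.11,0.085,0.046,0.28,0.6],
    [0.14,0.11,0.046,0.36,0.6],
    [0.17,0.13,0.046,0.44,0.6],
    [0.19,0.15,0.046,0.52,0.6],
    [0.218,0.173,0.046,0.6,0.6],
  ],
  squeeze=8,
)

```text
time_s: 2.47
ee_pos: [403.1, -370.6, 260.1]
ee_rot: [3.8, 90.0, -122.9]
force: [-0.8, -0.8, 0.2]
gripper_width: 55.0
```

Call:
play_rows(
  motion=[
    [0.03,0.023,0,0.06,0.6],
    [0.06,0.046,0,0.12,0.6],
    [0.09,0.07,0,0.18,0.6],
    [0.12,0.093,0,0.24,0.6],
    [0.15,0.12,0,0.3,0.6],
    [0.18,0.143,0,0.36,0.6],
    [0.2,0.158,0,0.423,0.6],
    [0.219,0.174,0,0.423,0.6],
  ],
)

```text
time_s: 3.13
ee_pos: [623.1, -196.0, 259.7]
ee_rot: [-35.8, 90.0, -138.3]
force: [0.6, -1.0, 0.0]
gripper_width: 54.7
```

Call:
play_rows(
  motion=[
    [0,0,-0.03,0,0.6],
    [0,0,-0.065,0,0.6],
    [0,0,-0.085,0,0.6],
    [0,0,-0.1,0,0.6],
    [0,0,-0.1,0,0.6],
    [0,0,-0.1,0,0.6],
    [0,0,-0.1,0,0.6],
    [0,0,-0.1,0,0.6],
  ],
)

```text
time_s: 3.8
ee_pos: [622.6, -198.0, 161.8]
ee_rot: [84.7, 89.8, -18.0]
force: [0.7, 0.1, 0.4]
gripper_width: 54.6
```

```bash
cat > look.py <<'E'
from h import *
import sys
np.set_printoptions(precision=1,suppress=True)
n,cam,x0,y0,w,h=sys.argv[1],sys.argv[2],*map(int,sys.argv[3:7])
f=grab_frame(cam);k=min(800/w,600/h)
im=cv2.resize(f["img"][y0:y0+h,x0:x0+w],None,fx=k,fy=k,interpolation=2)
cv2.imwrite(f"pics/{n}.png",im)
st=sensors.state();print(st["time_s"],st["ee_pos"],st["force"],st["gripper_width"])
E
python3 look.py a1 scene 270 200 200 150; python3 look.py a1t top 340 150 100 130
```

```text
3.85 [ 622.4 -197.9  161.7] [ 0.1 -0.5  0.1] 54.690123771275395
3.9 [ 622.3 -197.9  161.5] [-1.1 -0.1 -0. ] 54.678011183077366
```

View pics/a1.png

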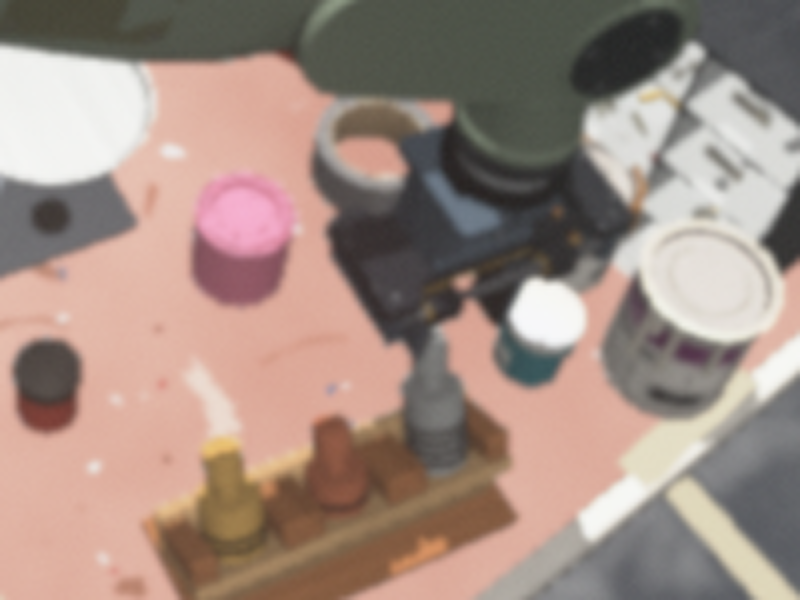

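View pics/a1t.png

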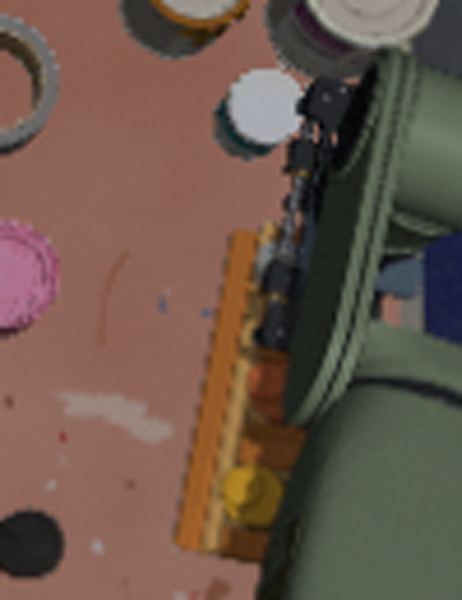

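Call:
play_rows(
  motion=[
    [0,0,-0.015,0,0.6],
    [0,0,-0.03,0,0.6],
    [0,0,-0.045,0,0.6],
    [0,0,-0.052,0,0.6],
    [0,0,-0.056,0,0.6],
    [0,0,-0.056,0,0.6],
    [0,0,-0.056,0,0.6],
    [0,0,-0.056,0,0.6],
  ],
)

```text
time_s: 4.57
ee_pos: [622.3, -197.8, 105.1]
ee_rot: [84.1, 89.9, -18.6]
force: [-0.2, 0.2, -0.7]
gripper_width: 54.9
```

```bash
python3 look.py a2 scene 320 230 120 90
```

```text
4.6167 [ 622.3 -197.8  105.1] [-0.1 -0.5  0.6] 54.83188590273573
```

View pics/a2.png

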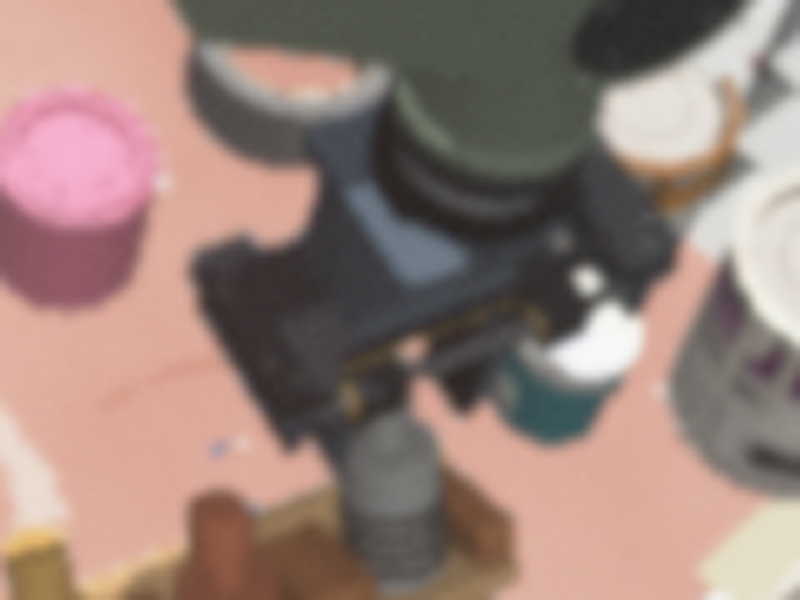

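Call:
play_rows(
  motion=[
    [0,0,0,0,0.2],
    [0,0,0,0,0.2],
    [0,0,0,0,0.2],
    [0,0,0,0,0.2],
    [0,0,0,0,0.2],
    [0,0,0,0,0.2],
    [0,0,0,0,0.2],
    [0,0,0,0,0.2],
  ],
  squeeze=16,
)

```text
time_s: 5.28
ee_pos: [621.6, -197.6, 104.1]
ee_rot: [127.2, 90.0, 24.6]
force: [-1.0, 0.7, 0.9]
gripper_width: 27.6
```

Call:
play_rows(
  motion=[
    [0.001,0.003,0.006,0,0.2],
    [0.002,0.008,0.016,0,0.2],
    [0.003,0.013,0.026,0,0.2],
    [0.004,0.018,0.036,0,0.2],
    [0.005,0.022,0.045,0,0.2],
    [0.006,0.026,0.055,0,0.2],
    [0.006,0.026,0.07,0,0.2],
    [0.006,0.026,0.08,0,0.2],
  ],
)

```text
time_s: 5.95
ee_pos: [628.2, -170.9, 186.0]
ee_rot: [93.4, 89.9, -9.2]
force: [0.7, -0.4, -4.5]
gripper_width: 27.4
```

```bash
python3 look.py a3 scene 320 190 120 90
```

```text
6.0 [ 629.2 -171.5  188.2] [ 1.2 -0.7 -1.9] 27.183208491763065
```

View pics/a3.png

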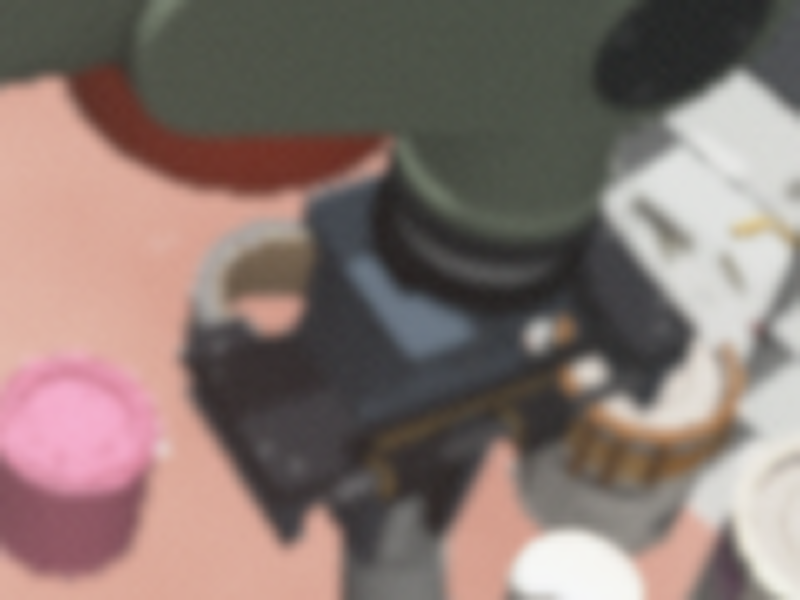

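```bash
python3 look.py a4 scene 300 230 160 120
```

```text
6.05 [ 629.  -171.6  186.9] [-0.4 -0.3 -3.8] 27.477771408655258
```

View pics/a4.png

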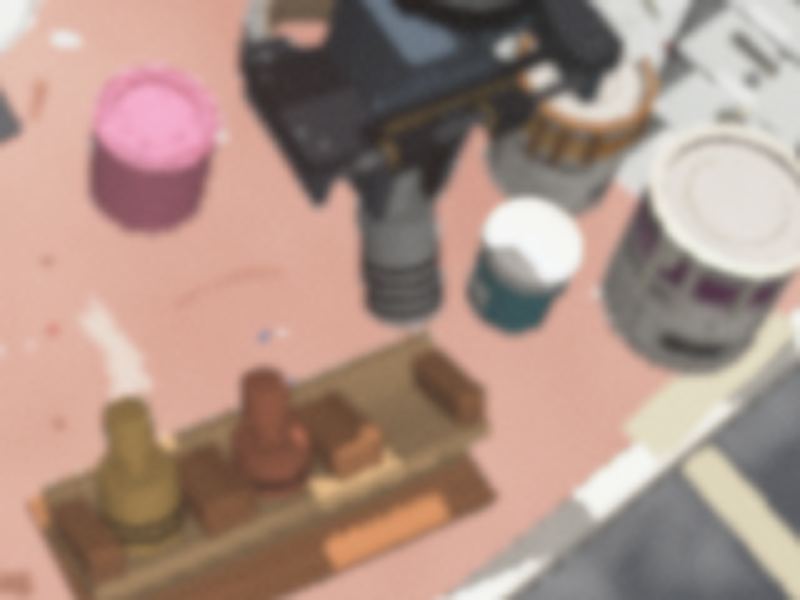

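```bash
cat > tilt.py <<'E'
from h import *
import sys
from scipy.spatial.transform import Rotation as Rn
# args: hk cylH k(name) crop -> overlays held weight for several tilts
def over(name,hk,crop,ths,k=6,dz=17,cam="scene"):
    f=grab_frame(cam);st=sensors.state();c=st["ee_pos"]+[0,0,dz]
    x0,y0,w,h=crop;ims=[]
    p=np.load('rack.npy')
    for th in ths:
        im=cv2.resize(f["img"][y0:y0+h,x0:x0+w],None,fx=k,fy=k,interpolation=2)
        ax=Rn.from_euler('z',p[2]).apply([-np.sin(np.radians(th)),0,np.cos(np.radians(th))])
        R=Rn.align_vectors([ax],[[0,0,1]])[0];a=np.linspace(0,2*np.pi,40)
        for hh in(hk,26):
            P=c-ax*hh+R.apply(np.c_[22*np.cos(a),22*np.sin(a),0*a])
            cv2.polylines(im,[np.int32((proj(f,P)-[x0,y0]+.5)*k)],True,(0,255,255),1)
        cv2.putText(im,str(th),(5,20),0,.6,(0,0,0),1);ims.append(im)
    cv2.imwrite(f"pics/{name}.png",np.hstack(ims)); print(st["time_s"],st["ee_pos"])
E
python3 -c "
from tilt import *
over('a5',90,(355,255,50,60),[0,10,20,27],k=4)"
```

```text
6.1 [ 628.18590188 -171.57157261  185.26792079]
```

View pics/a5.png

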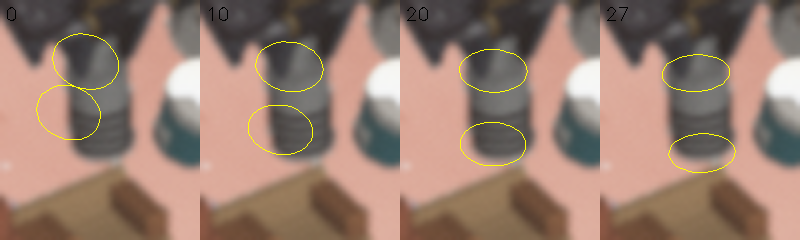

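Call:
play_rows(
  motion=[
    [-0.002,0.008,0.025,0,0.2],
    [-0.006,0.02,0.05,0,0.2],
    [-0.014,0.048,0.062,0,0.2],
    [-0.024,0.08,0.062,0,0.2],
    [-0.034,0.112,0.062,0,0.2],
    [-0.043,0.144,0.062,0,0.2],
    [-0.053,0.176,0.062,0,0.2],
    [-0.062,0.208,0.062,0,0.2],
  ],
)

```text
time_s: 6.77
ee_pos: [564.2, 37.7, 245.0]
ee_rot: [-77.9, 89.9, 179.4]
force: [1.4, -0.3, -3.2]
gripper_width: 27.6
```

Call:
play_rows(
  motion=[
    [-0.009,0.03,0,0,0.2],
    [-0.018,0.06,0,0,0.2],
    [-0.025,0.085,0,0,0.2],
    [-0.03,0.1,0,0,0.2],
    [-0.033,0.108,0,0,0.2],
    [-0.033,0.108,0,0,0.2],
    [-0.033,0.108,0,0,0.2],
    [-0.033,0.108,0,0,0.2],
  ],
  squeeze=9,
)

```text
time_s: 7.43
ee_pos: [532.9, 143.3, 245.7]
ee_rot: [1.8, 89.9, -100.9]
force: [-0.2, 0.7, -3.8]
gripper_width: 27.6
```

```bash
python3 look.py b1 scene 200 120 160 120;  python3 -c "
from tilt import *
over('b2',90,(230,160,80,80),[0,10,20],k=3.3)"
```

```text
7.4833 [532.9 143.2 245.8] [ 0.5 -0.3 -4.6] 27.800795828366507
7.5333 [532.95012945 143.24715256 245.81016107]
```

View pics/b1.png

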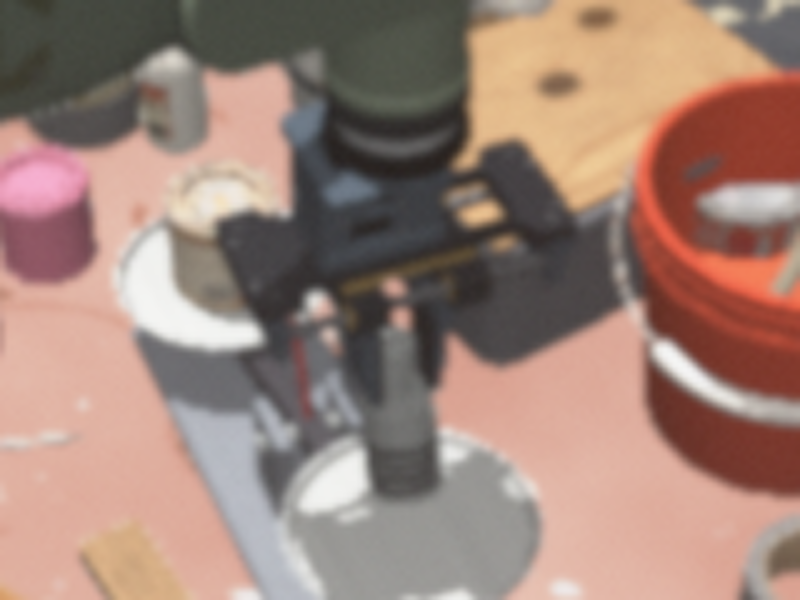

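View pics/b2.png

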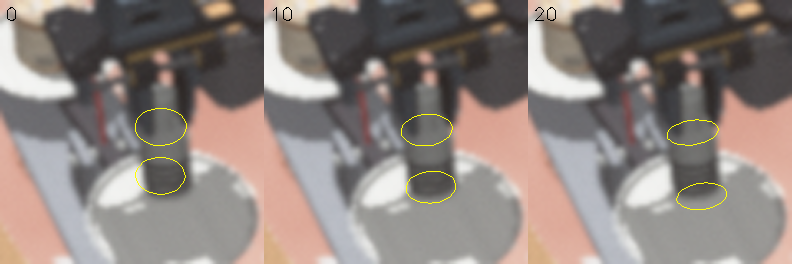

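Call:
play_rows(
  motion=[
    [0.0,0.0,0,0,0.2],
    [0,0,0,0,0.2],
    [0,0,0,0,0.2],
    [0,0,0,0,0.2],
    [0,0,0,0,0.2],
    [0,0,0,0,0.2],
    [0,0,0,0,0.2],
    [0,0,0,0,0.2],
  ],
  squeeze=7,
)

```text
time_s: 8.2
ee_pos: [532.6, 144.5, 246.0]
ee_rot: [80.9, 90.0, -21.7]
force: [-0.0, -0.7, -4.5]
gripper_width: 27.7
```

```bash
python3 -c "
from tilt import *
over('b3',90,(230,160,80,80),[0,5,10],k=3.3)"
```

```text
8.25 [532.56261185 144.43541123 245.98571005]
```

View pics/b3.png

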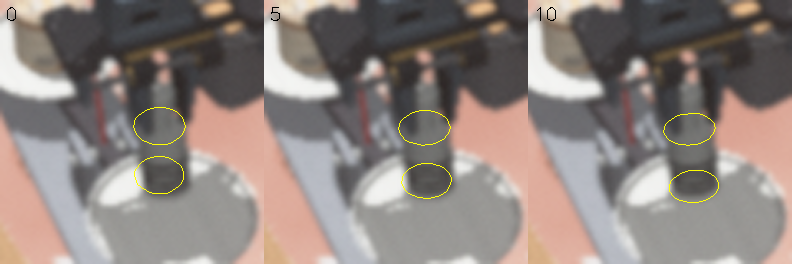

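Call:
play_rows(
  motion=[
    [0,0,-0.006,0,0.2],
    [0,0,-0.012,0,0.2],
    [0,0,-0.017,0,0.2],
    [0,0,-0.021,0,0.2],
    [0,0,-0.025,0,0.2],
    [0,0,-0.028,0,0.2],
    [0,0,-0.03,0,0.2],
    [0,0,-0.03,0,0.2],
  ],
)

```text
time_s: 8.92
ee_pos: [532.5, 144.2, 215.7]
ee_rot: [-20.1, 90.0, -122.7]
force: [-0.6, -1.7, 0.3]
gripper_width: 27.6
```

```bash
python3 look.py b4 scene 200 120 160 120
```

```text
8.9667 [532.5 144.3 216. ] [-0.9 -0.6  0.3] 27.796614495777824
```

View pics/b4.png

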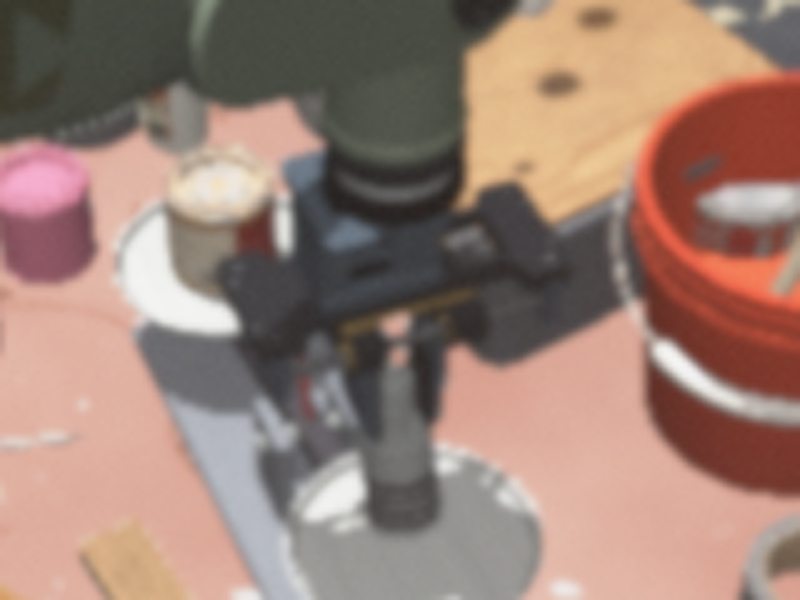

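Call:
play_rows(
  motion=[
    [0,0,0,0,0.36],
    [0,0,0,0,0.4],
    [0,0,0,0,0.42],
    [0,0,0.004,0,0.42],
    [0,0,0.012,0,0.42],
    [0,0,0.03,0,0.42],
    [0,0,0.055,0,0.42],
    [0,0,0.08,0,0.42],
  ],
)

```text
time_s: 9.63
ee_pos: [532.4, 144.4, 297.3]
ee_rot: [-78.6, 90.0, 178.7]
force: [0.4, 0.9, -0.3]
gripper_width: 38.3
```

```bash
python3 look.py b5 scene 200 120 160 120
```

```text
9.6833 [535.  145.1 303.3] [1.6 0.9 2.5] 38.30372389587873
```

View pics/b5.png

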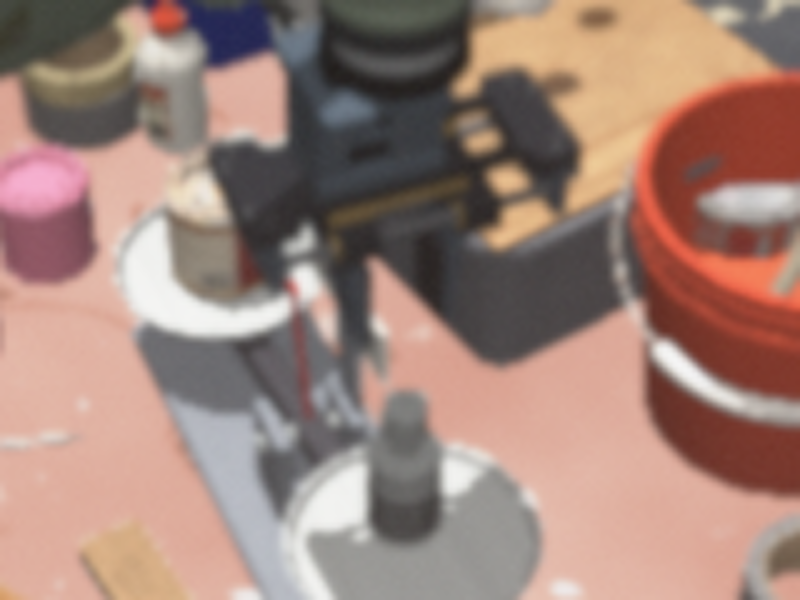

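Call:
play_rows(
  motion=[
    [-0.002,-0.02,0,0,0.5],
    [-0.005,-0.05,0,0,0.55],
    [-0.009,-0.085,0,0,0.6],
    [-0.012,-0.12,0,0,0.6],
    [-0.016,-0.155,0,0,0.6],
    [-0.019,-0.19,0,0,0.6],
    [-0.023,-0.225,-0.01,0,0.6],
    [-0.026,-0.26,-0.02,0,0.6],
  ],
)

```text
time_s: 10.35
ee_pos: [506.7, -117.3, 277.3]
ee_rot: [90.6, 89.8, -12.1]
force: [-0.0, 0.1, -0.2]
gripper_width: 54.4
```

Call:
play_rows(
  motion=[
    [-0.002,-0.03,-0.02,0,0.6],
    [-0.005,-0.055,-0.04,0,0.6],
    [-0.007,-0.069,-0.066,0,0.6],
    [-0.007,-0.069,-0.066,0,0.6],
    [-0.007,-0.069,-0.066,0,0.6],
    [-0.007,-0.069,-0.066,0,0.6],
    [-0.007,-0.069,-0.066,0,0.6],
    [-0.007,-0.069,-0.066,0,0.6],
  ],
)

```text
time_s: 11.02
ee_pos: [500.6, -183.9, 211.6]
ee_rot: [85.5, 89.8, -17.1]
force: [0.2, 0.3, 0.3]
gripper_width: 54.6
```

```bash
python3 look.py c1 scene 200 120 160 120; python3 look.py c1t top 160 170 200 150; python3 - <<'E'
from h import *
s=grab_frame("scene");t=grab_frame("top")
for n in ["weight_pan_floor","tin_pan_floor"]:
    a=finder.spot_point(s,n);b=finder.spot_point(t,n)
    print(n,a[:1],b[:1], tri(s,a[0]["point"],t,b[0]["point"]) if a and b else 0)
E
```

```text
11.0667 [ 500.4 -183.9  211.4] [-0.7 -0.3 -0.1] 54.64625672195144
11.1167 [ 500.3 -184.   211.1] [-0.5  0.  -0.2] 54.516916055801396
weight_pan_floor [{'point': [281.4, 228.4], 'conf': 0.55}] [{'point': [307.2, 236.2], 'conf': 0.79}] (array([521.99467866, 108.55323905, 142.55451873]), np.float64(2.3988404886814663))
tin_pan_floor [] [{'point': [206.3, 215.3], 'conf': 0.71}] 0
```

View pics/c1.png

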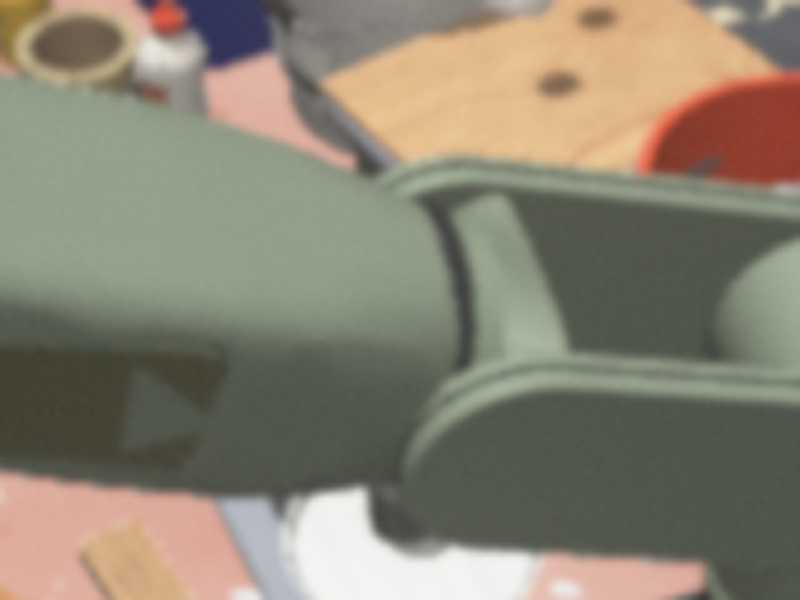

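View pics/c1t.png

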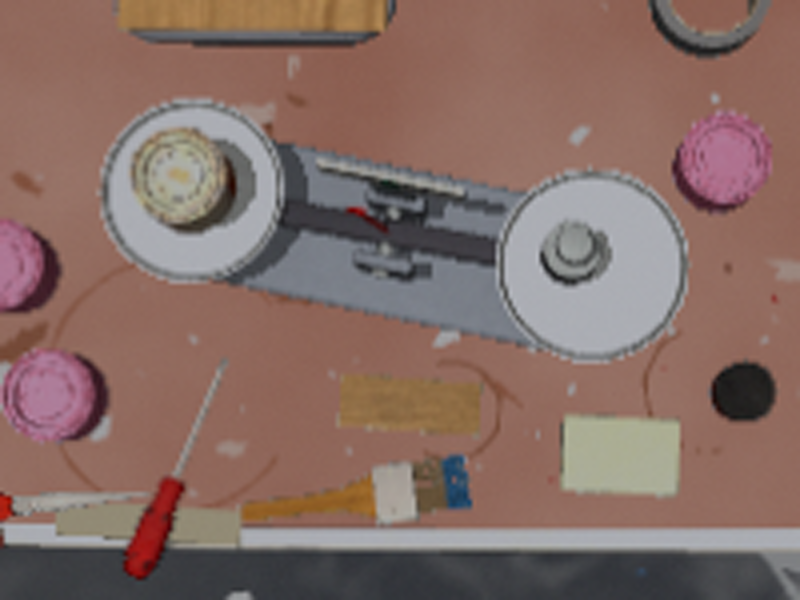

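```bash
python3 look.py c2 scene 210 170 160 120; python3 look.py c2t top 230 200 60 45
```

```text
11.4667 [ 499.6 -184.5  210. ] [ 0.5  1.  -0.1] 55.049111800348705
11.5167 [ 499.6 -184.6  209.9] [-0.5 -0.8  0.3] 54.794361479681825
```

View pics/c2.png

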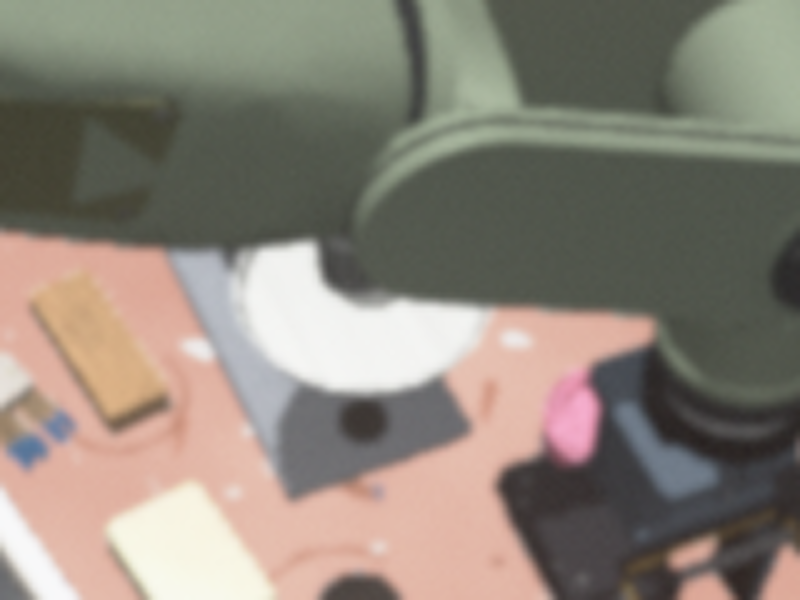

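View pics/c2t.png

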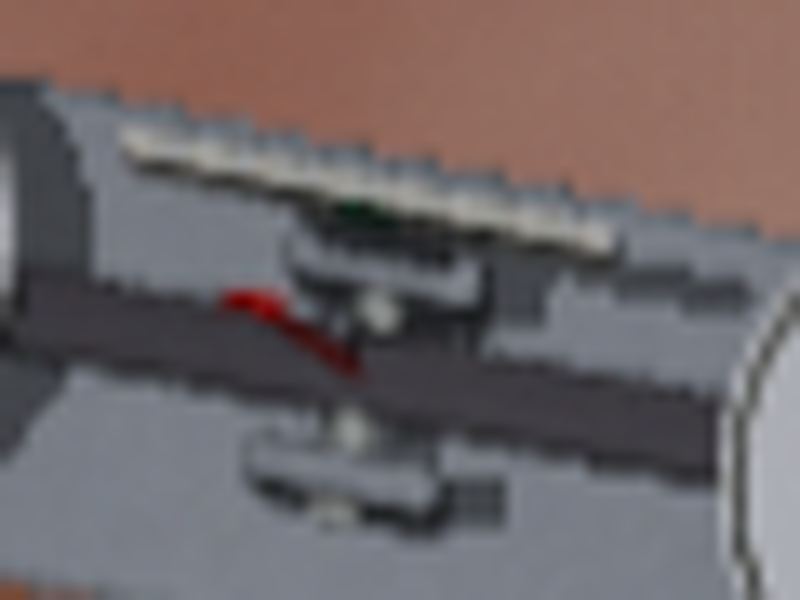

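```bash
python3 - <<'E'
import cv2
im=cv2.imread('pics/top0.png')[200:245,230:290]
cv2.imwrite('pics/top0n.png',cv2.resize(im,None,fx=13.33,fy=13.33,interpolation=2))
im=cv2.imread('pics/scene0.png')[170:290,210:370]
cv2.imwrite('pics/scene0n.png',cv2.resize(im,None,fx=5,fy=5,interpolation=2))
E
```

```text
(no output)
```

View pics/top0n.png

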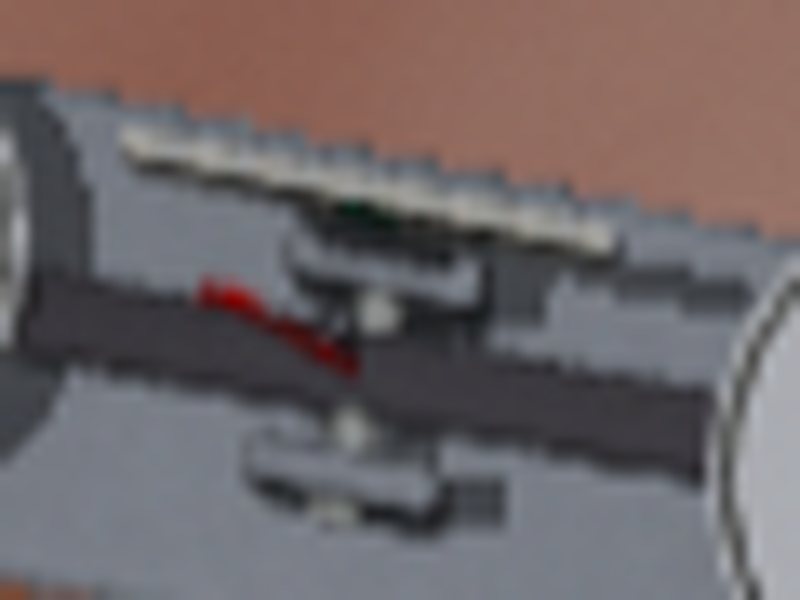

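View pics/scene0n.png

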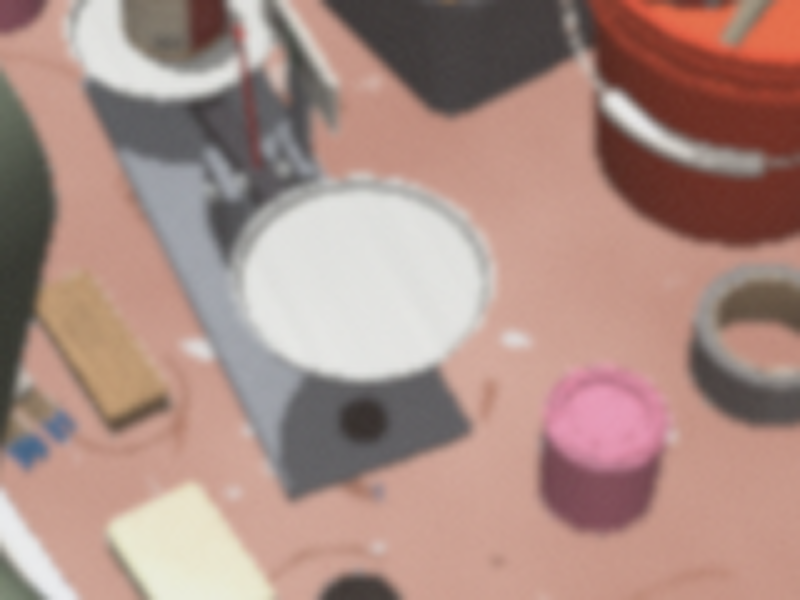

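The pan rim bottom sank from row 246 to 248.4 and the needle tip moved about 1.9 px. That leaves about 230 g missing, so the tin is about 630 g and the next weight is the brass 200.

Call:
play_rows(
  motion=[
    [-0.02,0.007,-0.01,0,0.6],
    [-0.0364,0.0133,-0.03,0,0.6],
    [-0.0364,0.0133,-0.06,0,0.6],
    [-0.0364,0.0133,-0.085,0,0.6],
    [-0.0364,0.0133,-0.105,0,0.6],
    [-0.0364,0.0133,-0.117,0,0.6],
    [-0.0364,0.0133,-0.1235,0,0.6],
    [-0.0364,0.0133,-0.1235,0,0.6],
  ],
)

```text
time_s: 12.18
ee_pos: [462.4, -171.0, 85.2]
ee_rot: [-99.1, 89.8, 158.2]
force: [-0.3, 0.4, -0.6]
gripper_width: 54.8
```

```bash
python3 look.py d1 scene 280 240 120 90;python3 - <<'E'
from h import *
s=grab_frame("scene")
print(proj(s,[[525,109,156.7],[525,109,146.7],[525,109,120]]))
E
```

```text
12.2333 [ 463.1 -171.3   86.3] [ 0.5  0.6 -0.5] 54.85326521108107
[[282.59747551 224.73856706]
 [282.55889203 226.89577143]
 [282.45801494 232.52544384]]
```

View pics/d1.png

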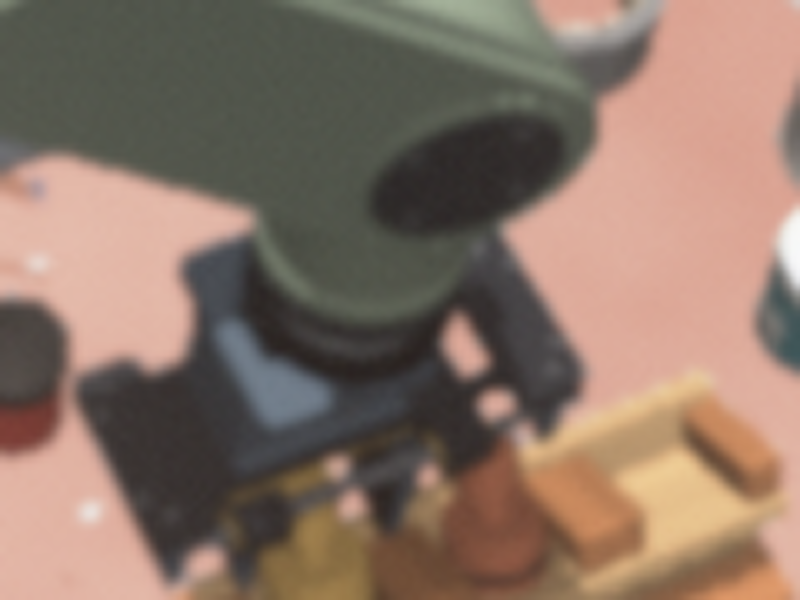

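Call:
play_rows(
  motion=[
    [0,0,0,0,0.2],
    [0,0,0,0,0.2],
    [0,0,0,0,0.2],
    [0,0,0,0,0.2],
    [0,0,0,0,0.2],
    [0,0,0,0,0.2],
    [0,0,0,0,0.2],
    [0,0,0,0,0.2],
  ],
  squeeze=12,
)

```text
time_s: 12.95
ee_pos: [463.4, -171.3, 86.9]
ee_rot: [92.9, 90.0, -9.8]
force: [0.8, 1.4, 4.1]
gripper_width: 27.6
```

Call:
play_rows(
  motion=[
    [0.001,0.003,0.006,0,0.2],
    [0.002,0.008,0.016,0,0.2],
    [0.003,0.013,0.026,0,0.2],
    [0.004,0.018,0.036,0,0.2],
    [0.005,0.022,0.045,0,0.2],
    [0.006,0.026,0.06,0,0.2],
    [0.006,0.026,0.085,0,0.2],
    [0.006,0.026,0.11,0,0.2],
  ],
)

```text
time_s: 13.62
ee_pos: [468.7, -144.2, 197.6]
ee_rot: [-113.3, 89.9, 144.1]
force: [1.4, 0.2, -2.1]
gripper_width: 27.5
```

```bash
python3 look.py d2 scene 260 220 160 120
```

```text
13.6667 [ 472.  -145.4  203.1] [2.3 0.4 2. ] 27.72415110291429
```

View pics/d2.png

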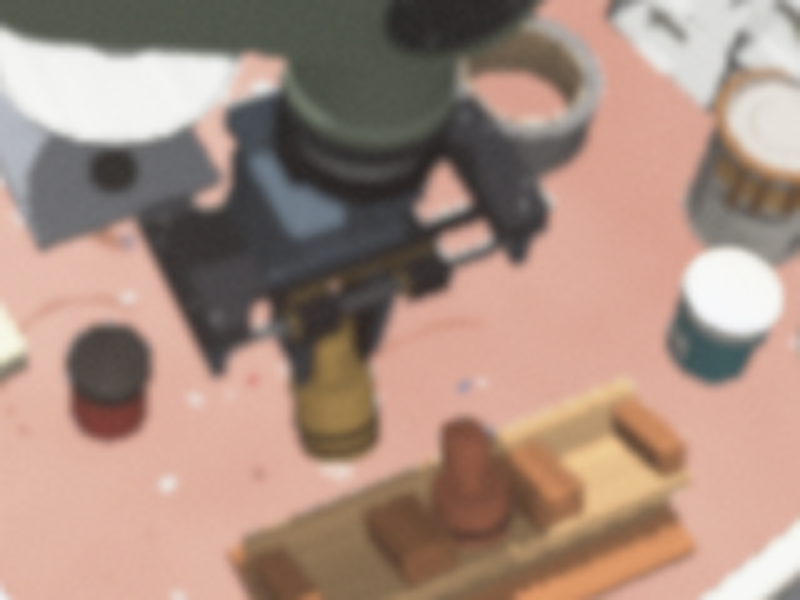

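```bash
python3 - <<'E'
from h import *
t=grab_frame("top")
for p in [(303.3,229.2)]: print(atz(t,p,238))
print(atz(t,(302,234.5),160), atz(t,(307.6,235.75),145))
E
```

```text
[534.49776416 125.19056147 238.        ]
[526.58997246 125.28741846 160.        ] [524.25658551 106.86680017 145.        ]
```

Call:
play_rows(
  motion=[
    [0.002,0.01,0.01,0,0.2],
    [0.006,0.035,0.0185,0,0.2],
    [0.012,0.07,0.0185,0,0.2],
    [0.018,0.105,0.0185,0,0.2],
    [0.024,0.14,0.0185,0,0.2],
    [0.03,0.175,0.0185,0,0.2],
    [0.036,0.205,0.0185,0,0.2],
    [0.0396,0.2295,0.0185,0,0.2],
  ],
  squeeze=6,
)

```text
time_s: 14.38
ee_pos: [508.0, 87.5, 214.2]
ee_rot: [-98.0, 89.9, 159.5]
force: [0.6, 0.1, -1.4]
gripper_width: 28.1
```

Call:
play_rows(
  motion=[
    [0,0,0,0,0.2],
    [0,0,0,0,0.2],
    [0,0,0,0,0.2],
    [0,0,0,0,0.2],
    [0,0,0,0,0.2],
    [0,0,0,0,0.2],
    [0,0,0,0,0.2],
    [0,0,0,0,0.2],
  ],
  squeeze=4,
)

```text
time_s: 15.05
ee_pos: [508.8, 83.7, 215.0]
ee_rot: [91.4, 90.0, -11.3]
force: [0.6, 0.2, -1.8]
gripper_width: 27.6
```

```bash
python3 look.py e1 scene 200 120 160 120;  python3 -c "
from tilt import *
over('e2',70,(240,180,80,80),[0,10,20],k=3.3)"
```

```text
15.1 [508.8  83.8 215.1] [-0.4 -0.7 -0.8] 27.931590673555952
15.15 [508.78699881  83.92153622 215.02765621]
```

View pics/e1.png

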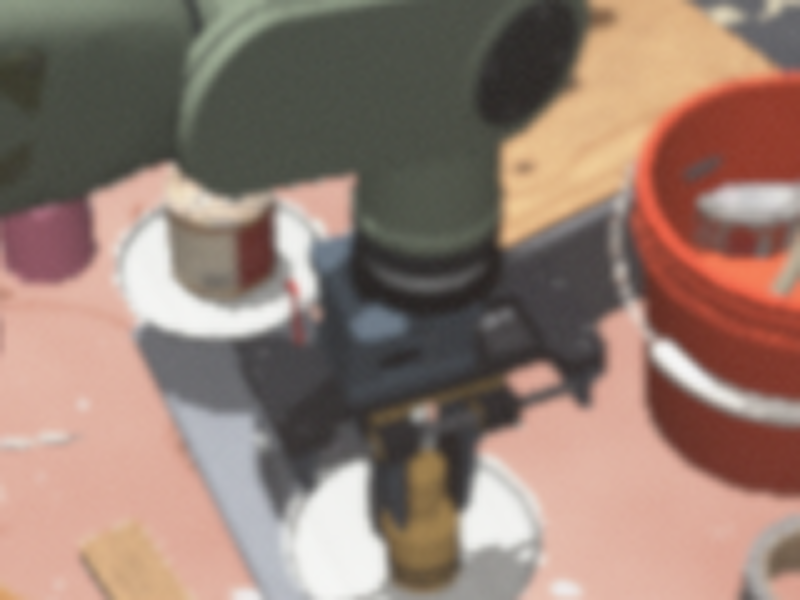

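View pics/e2.png

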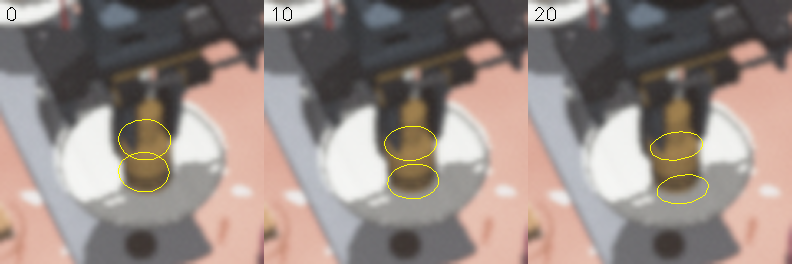

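Brass hangs about upright (bottom near crop row 192, matching the 0° ring). Lowering.

Call:
play_rows(
  motion=[
    [0,0,-0.006,0,0.2],
    [0,0,-0.012,0,0.2],
    [0,0,-0.017,0,0.2],
    [0,0,-0.021,0,0.2],
    [0,0,-0.025,0,0.2],
    [0,0,-0.028,0,0.2],
    [0,0,-0.031,0,0.2],
    [0,0,-0.031,0,0.2],
  ],
)

```text
time_s: 15.82
ee_pos: [508.4, 84.3, 183.2]
ee_rot: [-77.4, 89.9, 179.9]
force: [-0.2, -0.3, -1.7]
gripper_width: 28.0
```

```bash
python3 look.py e3 scene 200 140 160 120
```

```text
15.8667 [508.6  84.3 183.6] [ 0.5  0.6 -1.6] 27.411862866874195
```

View pics/e3.png

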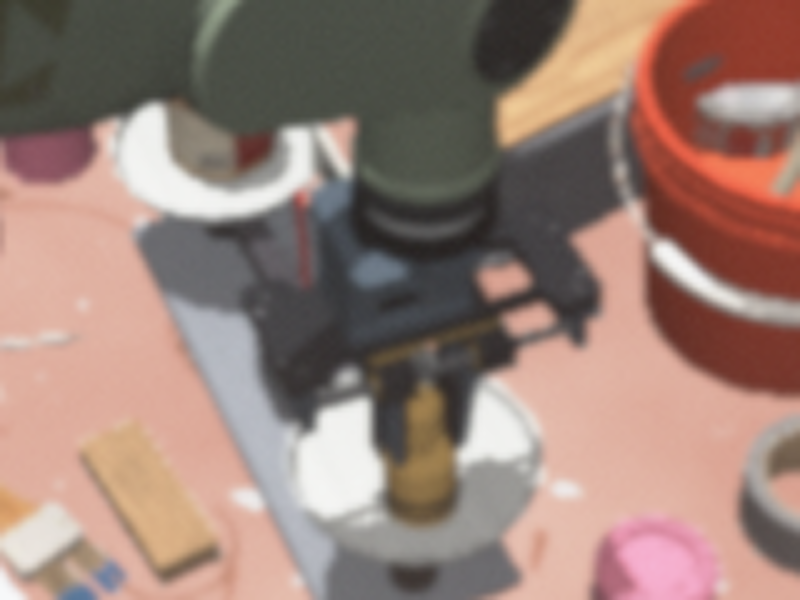

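Call:
play_rows(
  motion=[
    [0,0,-0.003,0,0.2],
    [0,0,-0.006,0,0.2],
    [0,0,-0.009,0,0.2],
    [0,0,-0.012,0,0.2],
    [0,0,-0.014,0,0.2],
    [0,0,-0.014,0,0.2],
    [0,0,-0.014,0,0.2],
    [0,0,-0.014,0,0.2],
  ],
)

```text
time_s: 16.53
ee_pos: [508.8, 84.3, 170.1]
ee_rot: [149.8, 90.0, 47.1]
force: [-0.6, -0.7, 0.1]
gripper_width: 28.1
```

```bash
python3 look.py e4 scene 200 150 160 120
```

```text
16.5833 [508.8  84.3 170.1] [-0.3 -0.7 -0.2] 28.037236453065077
```

View pics/e4.png

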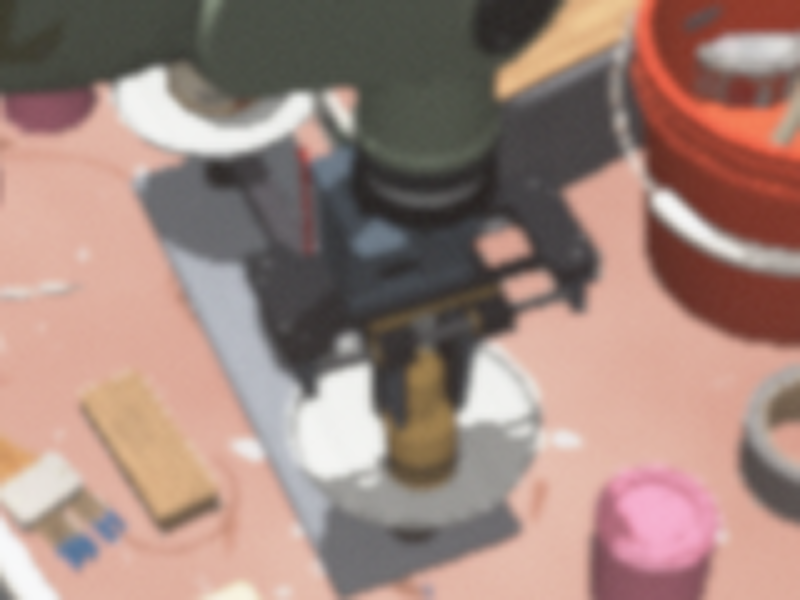

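Call:
play_rows(
  motion=[
    [0,0,0,0,0.36],
    [0,0,0,0,0.4],
    [0,0,0,0,0.42],
    [0,0,0.004,0,0.42],
    [0,0,0.014,0,0.42],
    [0,0,0.035,0,0.42],
    [0,0,0.065,0,0.42],
    [0,0,0.1,0,0.42],
  ],
)

```text
time_s: 17.25
ee_pos: [507.9, 84.1, 270.7]
ee_rot: [-69.3, 89.9, -171.9]
force: [1.6, 0.2, -0.3]
gripper_width: 38.1
```

Call:
play_rows(
  motion=[
    [0,-0.02,0.02,0,0.42],
    [0,-0.05,0.03,0,0.42],
    [-0.01,-0.085,0.03,0,0.5],
    [-0.03,-0.12,0.03,0,0.6],
    [-0.05,-0.15,0.03,0,0.6],
    [-0.07,-0.18,0.03,0,0.6],
    [-0.09,-0.21,0.03,0,0.6],
    [-0.11,-0.24,0.03,0,0.6],
  ],
)

```text
time_s: 17.92
ee_pos: [397.7, -157.0, 301.1]
ee_rot: [80.0, 89.9, -22.6]
force: [0.4, -0.2, -0.7]
gripper_width: 54.8
```

Call:
play_rows(
  motion=[
    [-0.01,-0.03,0,0,0.6],
    [-0.02,-0.06,0,0,0.6],
    [-0.03,-0.09,0,0,0.6],
    [-0.04,-0.12,0,0,0.6],
    [-0.05,-0.15,0,0,0.6],
    [-0.06,-0.18,0,0,0.6],
    [-0.07,-0.2,0,0,0.6],
    [-0.07,-0.2,0,0,0.6],
  ],
)

```text
time_s: 18.58
ee_pos: [327.4, -359.2, 300.6]
ee_rot: [9.0, 89.9, -93.9]
force: [0.4, 0.4, -0.3]
gripper_width: 55.0
```

```bash
python3 look.py f1 scene 190 120 200 150; python3 look.py f1t top 160 170 280 150; python3 look.py f1n top 230 200 60 45
```

```text
18.6333 [ 328.2 -357.2  300.6] [ 0.6  0.2 -0.3] 54.84653299222563
18.6833 [ 328.6 -356.1  300.6] [-0.1 -0.5 -0.1] 54.70170783035545
18.7333 [ 328.9 -355.4  300.5] [0.6 0.3 0.1] 54.70687212251535
```

View pics/f1.png

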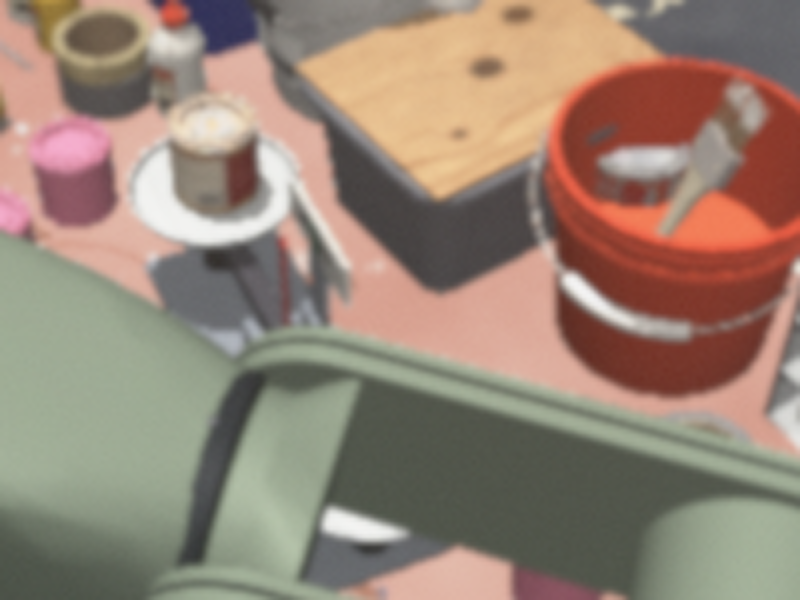

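View pics/f1t.png

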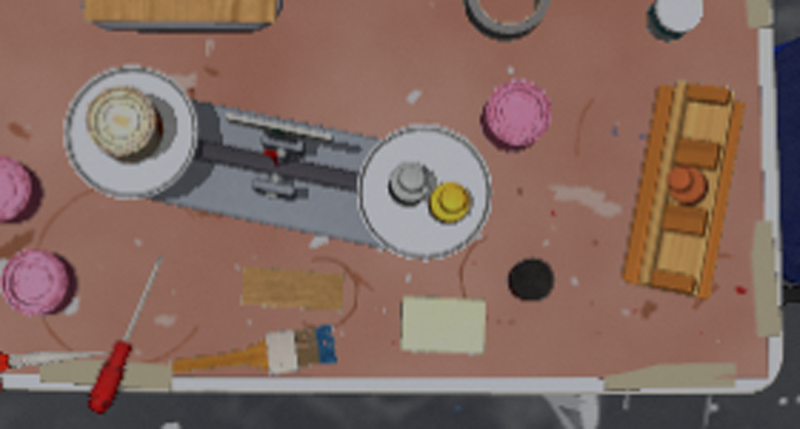

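View pics/f1n.png

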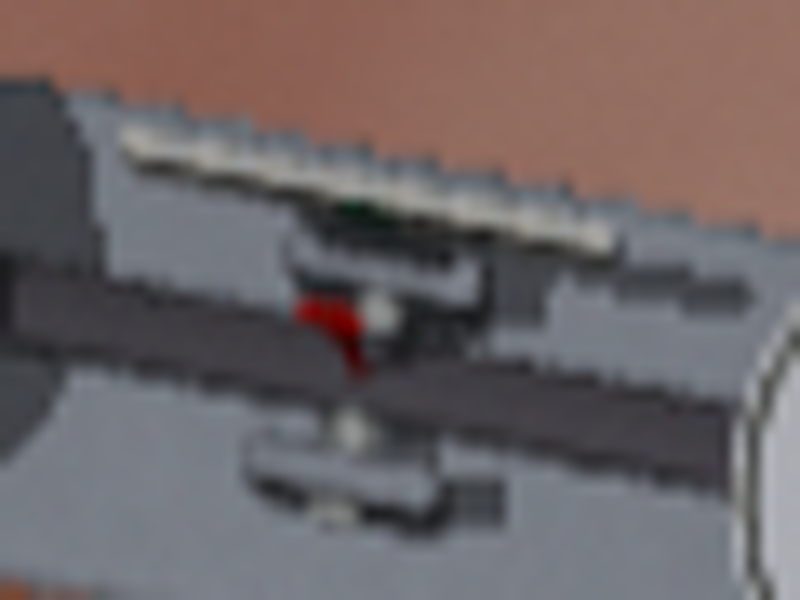

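Two weights are now standing on the pan. From the top picture, the needle tip column went 200→225→297 (13x crop), which puts the tilt at about −0.026 rad. I'll move the arm out of view and look again.

Call:
play_rows(
  motion=[
    [-0.015,-0.02,0,0,0.6],
    [-0.03,-0.045,0,0,0.6],
    [-0.05,-0.075,0,0,0.6],
    [-0.07,-0.1,0,0,0.6],
    [-0.09,-0.13,0,0,0.6],
    [-0.11,-0.16,0,0,0.6],
    [-0.13,-0.18,0,0,0.6],
    [-0.14,-0.19,0,0,0.6],
  ],
)

```text
time_s: 19.4
ee_pos: [187.8, -547.1, 300.0]
ee_rot: [-25.2, 90.0, -127.9]
force: [-0.1, 0.4, 0.6]
gripper_width: 54.6
```

Call:
play_rows(
  motion=[
    [0,0,0,0,0.6],
    [0,0,0,0,0.6],
    [0,0,0,0,0.6],
    [0,0,0,0,0.6],
    [0,0,0,0,0.6],
    [0,0,0,0,0.6],
    [0,0,0,0,0.6],
    [0,0,0,0,0.6],
  ],
)

```text
time_s: 20.07
ee_pos: [189.1, -545.5, 300.1]
ee_rot: [75.2, 90.0, -27.4]
force: [0.5, -0.1, -0.2]
gripper_width: 54.5
```

```bash
python3 look.py g1 scene 190 120 200 150; python3 look.py g1d scene 235 150 60 45; python3 look.py g1n top 230 200 60 45
python3 - <<'E'
from h import *
s=grab_frame("scene");t=grab_frame("top")
for n in ["w400_mid","w200_mid","weight_pan_floor","tin_pan_floor"]:
    a=finder.spot_point(s,n);b=finder.spot_point(t,n)
    if a and b: print(n,tri(s,a[0]["point"],t,b[0]["point"]))
E
```

```text
20.1167 [ 189.  -545.6  300.1] [-1.1 -0.1 -0.7] 54.50644904699654
20.1667 [ 188.9 -545.7  300. ] [-0.2  0.4  0. ] 54.848460431094026
20.2167 [ 188.9 -545.7  300. ] [-0.2 -0.6 -0.2] 54.82461372356342
w400_mid (array([530.98861656, 125.58806627, 151.25048839]), np.float64(11.27269552823913))
w200_mid (array([516.31758631,  74.86689947, 158.82121271]), np.float64(4.974075309943099))
weight_pan_floor (array([526.71510287, 109.98901388, 112.12894199]), np.float64(3.037169521554666))
tin_pan_floor (array([589.66650532, 441.08327237, 104.31809438]), np.float64(4.5212967478185355))
```

View pics/g1.png

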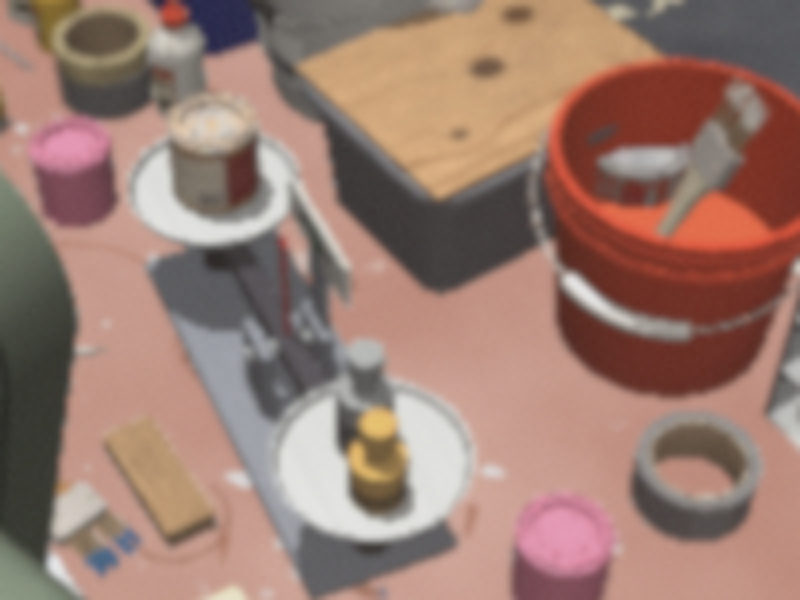

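View pics/g1n.png

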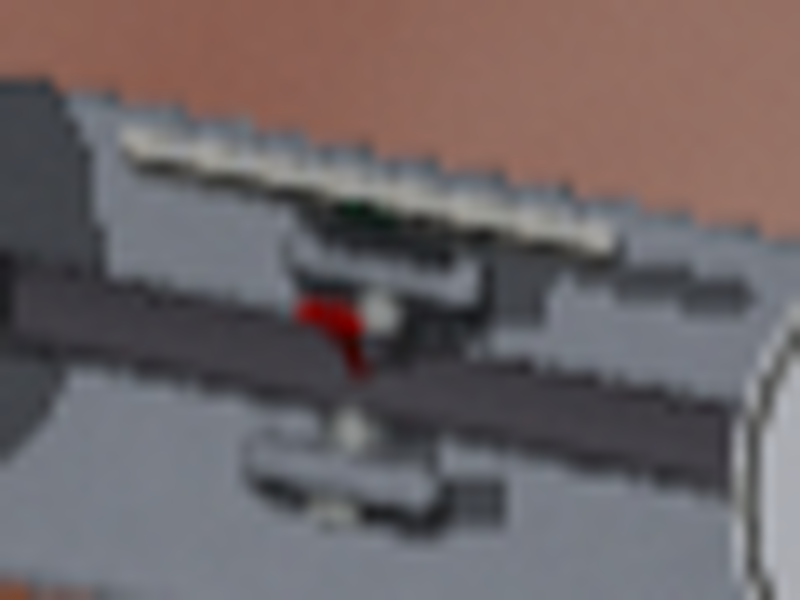

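View pics/g1d.png

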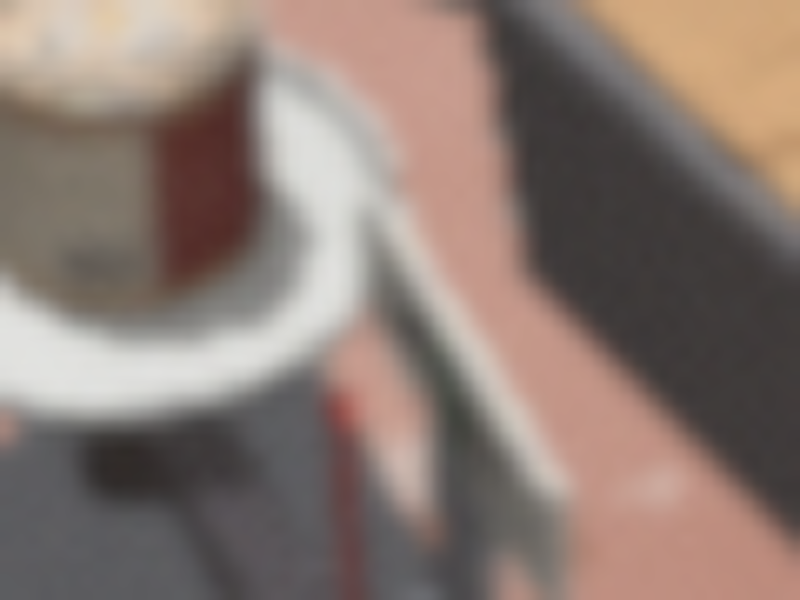

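```bash
python3 -c "
from h import *
print(job_done())"
```

```text
the job is handed in; nothing more can be done
None
```

The beam came to rest near level with the 400 g and 200 g weights on the right pan. I handed the job in at about 20 s, with the arm clear of everything. That puts the tin at about 620–630 g.

**Placement:** both weights stand upright, inside the rim of the pan. The 100 g weight is still in the rack, and the tin is still standing on its pan. The other things on the bench looked unmoved in the last pictures I viewed.

**Final tilt:**
- **Needle:** the shift in the top view gave about −0.026 rad, and two pictures 1.4 s apart matched.
- **Pan height:** the scene view gave about −0.015 rad.
- **Band:** both are inside the ±0.055 rad green band. Adding the 100 g weight would have pushed the beam to about +0.057 rad or more, out of the band.

**Checks that failed or disagreed:**
- The dial's face is not visible to either camera. I worked out that the needle is in the band from the tilt and did not see it directly.
- The 400 g weight came to rest about 18 mm nearer the pan's centre than planned. I placed the 200 g weight clear of it.
- The finder's estimates of the weights' centres disagreed between the two cameras by 5–11 mm. I went by the pictures instead.

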